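# Open the guard cover and unlock the punch retaining cap

### The job

Get the bench punch's tooling station ready for a punch change: pull up the spring plunger knob so the guard cover springs off its lock, and push the cover open (to the robot's left) by its upright flange until the plunger pin drops into the cover's other hole and locks it open. Then press down the round ribbed cap that was under the cover and twist it counter-clockwise until it is free and springs up. Let go of everything and leave the other things on the bench where they are.

Things in the scene. Friction and masses are not known exactly. Their poses are not given: they have to be found in the camera images.
- bed: Dark green steel bed fixed to the bench, 200 (x) x 320 (y) x 30 mm, origin under its centre, z up, cover opens towards its +y (left). Rails along y at x +-70 mm, tops 76 mm high. A bracket on its far rail (44 mm along y at y -5, x 48 to 98, top 98 mm high) carries the plunger over the cover's edge. A 24 x 16 mm spring housing stands at x -50, y -150 mm, 91 mm high.
- cover (a joint): Sliding guard cover, aluminium plate 156 (x) x 140 (y) x 6 mm, top face 84 mm above the bench. Value in m: 0 closed (plate centre at bed x 0, y -60 mm), grows towards bed +y; 0.110 locked open, stop at 0.1115. Two 12 mm pin holes. When the pin is held out, an 8 N spring kicks the cover about 20 mm open; then the pin can be let down to ride on the plate. Pushing on takes 3 to 6 N.
- cover_flange (a point): Push flange of the cover: an upright tab 60 (x) x 4 thick x 30 mm tall (84 to 114 mm above the bench) at the cover's -y edge. This point is the centre of its outer (-y) face; its axes are the bed's and it moves with the cover. On its -y side all is free above 84 mm for bed |x| under 35 mm.
- plunger (a joint): Index plunger, lift in m: 0 with its 9 mm pin fully down in a hole of the cover, 0.007 with the pin riding on the cover's face, stop at 0.012. The pin leaves the hole above 0.007; then the cover jumps. A spring pulls it down with 5.5 N (down) to 8.5 N (up), some friction extra; it does not stay up by itself.
- plunger_knob (a point): Centre of the plunger's black round knob, 28 mm in diameter and 22 mm tall, axis vertical; with the pin down it is 125 mm above the bench. Under the knob are a thin 12 mm neck (16 mm long) and a 20 mm collar, then the bracket top 27 mm below this point.
- socket: Bayonet socket fixed on the bed under the closed cover (bed x 0, y -75 mm), with two steel claws 25 to 40 mm out from the axis, 18 mm high. Origin on the cap's axis, on the bed's top (30 mm above the bench). Its x is the direction of the locked cap's lugs.
- cap_lift (a joint): Height of the round sprung cap in m: 0 locked under the claws, -0.0095 pressed fully down (stop), up to 0.012 when it has sprung up free. A spring pushes it up with about 8 N locked and 10 N fully pressed. It stays attached to the socket.
- cap (a joint): Turn of the round cap in rad, 0 locked, positive counter-clockwise seen from above, stop at 1.05. It turns only while pressed down more than 6 to 8 mm (best nearly to its stop), until it has left the claws at about 0.7 rad; then it springs up when let go. It turns easily, about 0.03 N m.
- cap_grip (a point): Centre of the round cap's ribbed steel grip, 32 mm in diameter and 24 mm tall, axis vertical; 64 mm above the bench while locked. Below it is the cap's disc, 43 mm in diameter, whose top is 12 mm below this point, and two stub lugs (this frame's x) reaching 33 mm out under the claws. The point and its axes move and turn with the cap.
- can_mid (a point): Middle of a spray can standing left of the bed, 56 mm in diameter, 170 mm tall. Leave it.
- jar_mid (a point): Middle of a clear screw jar standing right of the bed, 60 mm in diameter, 75 mm tall. Leave it.
- tape_mid (a point): Middle of a roll of paper tape lying flat in front of the bed, 96 mm in diameter, 24 mm tall. Leave it.
- wrench_grip (a point): Handle of a wrench, 170 mm long, lying on the bench to the left. Leave it.
- driver_grip (a point): Handle of a screwdriver, 200 mm long, lying behind the bed. Leave it.
- offcut: Flat aluminium offcut 30 x 140 x 5 mm lying to the right on the bench, origin under its centre. Leave it.

How it is judged:
By the outcome, as a careful person would: the job done as asked, in the order asked, and still so for the second after the job is handed in, with the robot touching nothing.
It also fails if it takes over 54 s, if anything falls off the work surface, if the arm or the gripper's body presses on something with over 40 N, if the wrist force passes 120 N, or if a joint passes its speed limit or range.

### The arm

A 6-joint arm with a two-finger parallel gripper is mounted at the origin on the work surface. World frame = base frame: x ahead of the robot, y to its left, z up, the work surface at z = 0. Lengths are in m, angles in rad, forces in N, time in s.
With the tool pointing down it reaches from about 0.325 to 0.85 m from the base axis. Payload 4.4 kg.
Tool frame: the origin (TCP) lies on the centre line of the jaws, within the pads' length; the fingertips stand 25 mm ahead of it and the grasp point (between the pads) lies 6 mm ahead of it; y points along the fingers, z is the direction in which the jaws open and shut, and the axes are right-handed (so a half turn about y gives the same grasp; the last joint's range is limited). The gripper opens to 94 mm and grips with 3 to 60 N. Pads are 16 mm wide; open, the fingers measure 119 mm over their backs; the gripper's body (75 mm by 177 mm) begins 78 mm behind the grasp point.
Start: joints at [-1.387, 0.207, 1.542, -0, 1.393, -0.15], TCP at [0.188, -0.543, 0.23] pointing down, gripper open.
Joint ranges: [-2.73, 2.73], [-0.86, 2.22], [0.23, 2.46], [-1.11, 4.25], [0.08, 2.63], [-2.82, 2.82]. Speed limits (rad/s): [2.79, 2.79, 3.14, 3.14, 3.14, 3.14].

### API

Orientations are given as a unit quaternion [x, y, z, w].
In Python, from cell import robot, viewer gives the robot as it stands.
- The arm moves only by the tool carry_out, never from a script. Its argument "deltas" is one flat list of numbers, 7 for each row, row after row: the opening, from 0 (shut) to 1 (fully open), then the shift along the tool's x, y, z in m, then the turn, a rotation vector about the tool's x, y, z in degrees. In form: [claw, dx, dy, dz, rx, ry, rz, claw, dx, dy, dz, rx, ry, rz, ...]. A call has 1 to 12 rows; each row is the pose to reach, as a shift and turn from the pose commanded when the call began, along the tool's axes at that moment; what a row does not reach only later rows make up. A row lasts 1/12 s, in which the tool goes at most 41.7 mm and 7.16 degrees, less where a joint would pass 70% of its speed; a pose out of reach is approached as far as the arm can. A call with a gripper value outside its range is refused whole. The fingers move at their own pace and stop on an object; the grip force is fixed at half the most. Time passes only in rows, so rows that repeat a pose let the fingers close. It gives the time, the measured TCP pose, the force and the opening at its end, in the units of the state.
- robot.sense(): the state, without advancing time (a new reading comes with each control period).
- viewer.read_camera(name): name is "side" or "top" or "wrist"; returns the picture (480x640x3 uint8, blue, green, red); there is no depth.
- viewer.camera_model(name): a dict with "fx", "fy", "cx", "cy" (pixels), "world_from_camera" (4x4, takes a point from camera to world coordinates). Camera axes: x right, y down, z forward; pixel columns grow to the right and rows downward; lengths in m; the calibration is good to about 2 mm. The wrist camera is an equidistant fisheye: a pixel r from the principal point sees the ray r / f radians off the axis. A picture is of the moment at which its call begins: read the wrist's pose just before it. camera_model takes no time and is no camera call; for the wrist camera it gives the pose at the moment of the call.
- robot.job_done(): hands the job in, once; it reports no verdict.
The state is a dict: "t": time; "joints": joint angles; "qd": joint speeds; "tau": joint torques, N m; "ee_pos": TCP position; "tcp_rot": TCP orientation; "wrist_force": force on the tool from outside, world axes, zero at the start; "moment": the same for the moment, N m; "width": finger opening in m.
Only numpy, scipy, OpenCV 4.12 (cv2) and the standard library are available. Lean on these libraries where they do the work, as an engineer would, in place of code of your own. Each camera call takes 0.05 s, during which the arm holds its last target.

## Working session

There is one attempt and no reset: what is moved stays moved. The work goes in short steps, Python scripts to look and compute and a tool call to move; the robot and the scene stay as the last step left them, time stands still between calls to the robot, and variables do not carry over. Pictures are saved under pics/ and viewed, and the job is handed in when it is done.

Besides the shell and the picture viewer there is one more tool, called after "Request:" as name(argument=value, ...) on one line, values as JSON. carry_out: Moves the arm, as the interface text tells. Its arguments: {"type":"object","properties":{"deltas":{"type":"array","items":{"type":"number"}}},"required":["deltas"]}

```bash
ls; mkdir -p pics; python3 - <<'E'
from cell import robot, viewer
import cv2
s=robot.sense();print(s)
for n in("side","top","wrist"):
    m=viewer.camera_model(n);print(n,m)
    cv2.imwrite(f"pics/{n}0.png",viewer.read_camera(n))
E
```

```text
pics
{'t': 0.0, 'joints': array([-1.38751677e+00,  2.07410802e-01,  1.54292765e+00, -5.13517343e-05,
        1.39351206e+00, -1.50538517e-01]), 'qd': array([-0.00041822, -0.0006869 ,  0.00065928,  0.00101853,  0.00193342,
       -0.00030953]), 'tau': array([-1.20242254e-03, -3.70881951e+01, -2.81415492e+01,  6.96173776e-02,
        3.61381879e-02, -1.61547568e-04]), 'ee_pos': array([ 0.18821521, -0.54252978,  0.22930846]), 'tcp_rot': array([-0.11750932,  0.69807701, -0.69648126,  0.11744746]), 'wrist_force': array([-0.42229373, -0.11552637,  0.2368065 ]), 'moment': array([0.02290044, 0.00098569, 0.01703364]), 'width': 0.0942469404521763}
side {'fx': 443.61981416171875, 'fy': 443.61981416171875, 'cx': 320.8391023875911, 'cy': 234.75465833554696, 'world_from_camera': array([[ 0.98112395, -0.12858806,  0.14443305,  0.39758693],
       [-0.1933746 , -0.65792478,  0.72783326, -0.81866208],
       [ 0.00143542, -0.74202432, -0.67037142,  0.83430549],
       [ 0.        ,  0.        ,  0.        ,  1.        ]])}
top {'fx': 491.33408451741735, 'fy': 491.33408451741735, 'cx': 327.11242598895524, 'cy': 241.93887119024606, 'world_from_camera': array([[ 0.00243837, -0.9982307 ,  0.05940986,  0.49431061],
       [-0.99968287, -0.00392237, -0.02487529,  0.01458004],
       [ 0.02506431, -0.05933036, -0.99792369,  1.22637808],
       [ 0.        ,  0.        ,  0.        ,  1.        ]])}
wrist {'fx': 371.64829954431775, 'fy': 371.64829954431775, 'cx': 322.28960614871943, 'cy': 240.37089347708584, 'world_from_camera': array([[ 0.32865819, -0.91604523, -0.22988026,  0.25470412],
       [-0.9444475 , -0.31919835, -0.07830285, -0.5198395 ],
       [-0.00164845,  0.24284471, -0.97006378,  0.38447243],
       [ 0.        ,  0.        ,  0.        ,  1.        ]])}
```

View pics/side0.png

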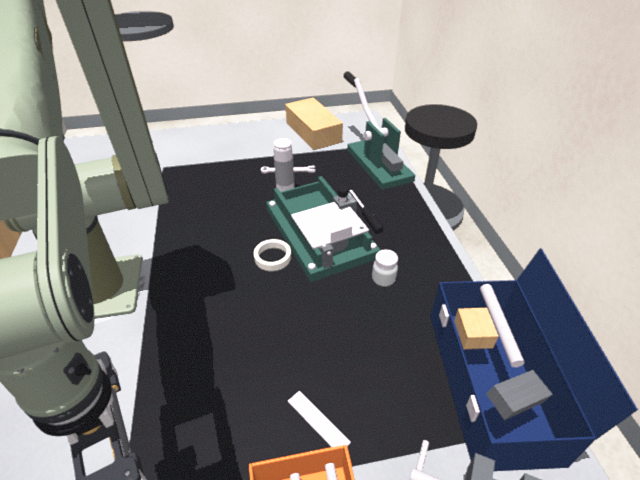

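View pics/top0.png

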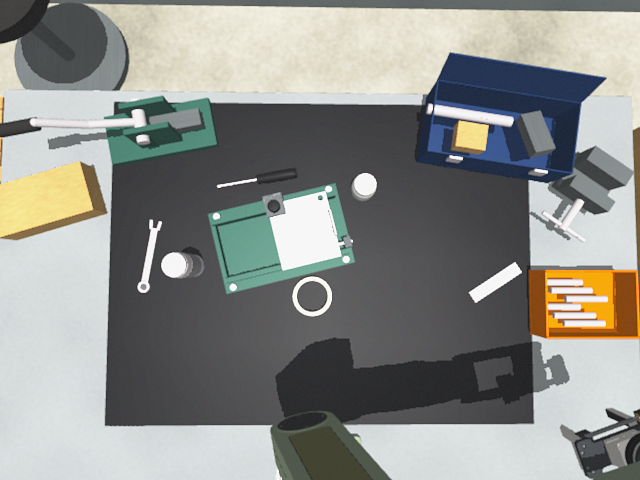

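View pics/wrist0.png

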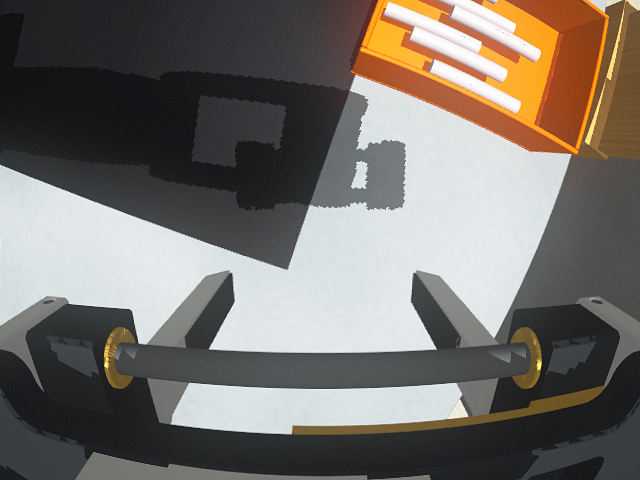

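The bed is in the top view around (282,238), its plunger at about (273,205), and the flange and spring housing at about (345,242). I'll zoom in.

```bash
cat > h.py <<'E'
import numpy as np, cv2
from cell import robot, viewer
from scipy.spatial.transform import Rotation as R
def ray(n,u,v,m=None):
    m=m or viewer.camera_model(n); T=m["world_from_camera"]
    x=(u-m["cx"])/m["fx"]; y=(v-m["cy"])/m["fy"]
    if n=="wrist":
        r=np.hypot(x,y); d=np.array([0,0,1.]) if r<1e-9 else np.array([x/r*np.sin(r),y/r*np.sin(r),np.cos(r)])
    else: d=np.array([x,y,1.])
    d=T[:3,:3]@d; return T[:3,3],d/np.linalg.norm(d)
def onz(n,u,v,z,m=None):
    o,d=ray(n,u,v,m); return o+d*(z-o[2])/d[2]
def proj(n,p,m=None):
    m=m or viewer.camera_model(n); T=m["world_from_camera"]
    c=T[:3,:3].T@(np.asarray(p)-T[:3,3])
    if n=="wrist":
        r=np.hypot(c[0],c[1]); th=np.arctan2(r,c[2]); k=th/max(r,1e-9)
        return np.array([m["cx"]+m["fx"]*k*c[0],m["cy"]+m["fy"]*k*c[1]])
    return np.array([m["cx"]+m["fx"]*c[0]/c[2],m["cy"]+m["fy"]*c[1]/c[2]])
def tri(n1,p1,n2,p2,m1=None,m2=None):
    o1,d1=ray(n1,*p1,m1);o2,d2=ray(n2,*p2,m2)
    A=np.c_[d1,-d2];s=np.linalg.lstsq(A,o2-o1,rcond=None)[0]
    a=o1+s[0]*d1;b=o2+s[1]*d2;return (a+b)/2,np.linalg.norm(a-b)
E
python3 - <<'E'
from h import *
t=cv2.imread('pics/top0.png');s=cv2.imread('pics/side0.png')
cv2.imwrite('pics/tz.png',cv2.resize(t[160:320,190:390],None,fx=4,fy=4,interpolation=cv2.INTER_CUBIC)[:600])
cv2.imwrite('pics/sz.png',cv2.resize(s[160:290,240:410],None,fx=4.5,fy=4.5,interpolation=cv2.INTER_CUBIC))
hsv=cv2.cvtColor(t,cv2.COLOR_BGR2HSV)
g=cv2.inRange(hsv,(70,80,30),(95,255,255));g[:170]=0
print(g.sum()/255)
c=max(cv2.findContours(g,0,2)[0],key=cv2.contourArea);h=cv2.convexHull(c)
print(cv2.minAreaRect(h),cv2.approxPolyDP(h,4,True)[:,0])
b=cv2.boxPoints(cv2.minAreaRect(h))
for p in b:print(p,onz('top',*p,.03))
E
```

```text
5680.0
((280.29742431640625, 237.53225708007812), (81.31990051269531, 130.4900665283203), 76.20051574707031) [[208 215]
 [262 201]
 [350 248]
 [353 261]
 [227 292]]
[207.23718 213.60846] [0.63345089 0.27672707 0.03      ]
[333.96085 182.48334] [ 0.71203482 -0.03172748  0.03      ]
[353.35767 261.45605] [ 0.51812886 -0.07935184  0.03      ]
[226.634   292.58118] [0.44217477 0.22697281 0.03      ]
```

View pics/tz.png

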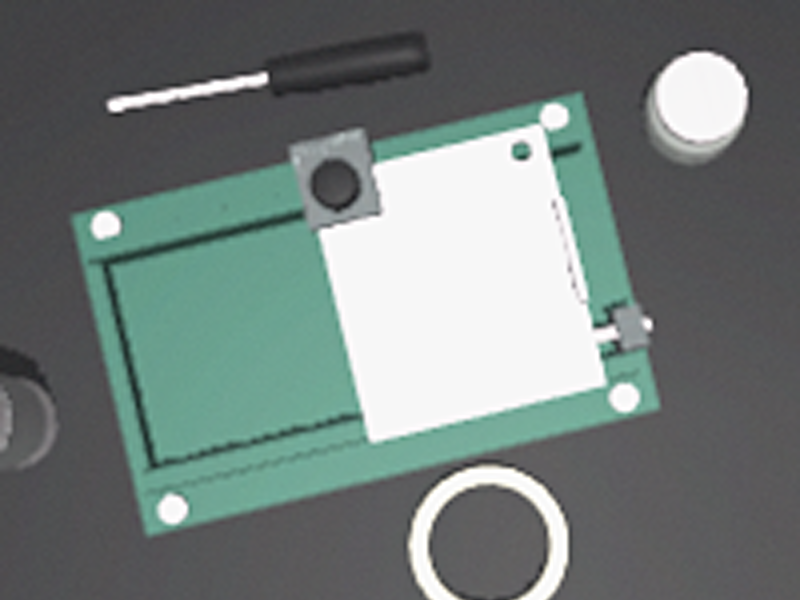

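View pics/sz.png

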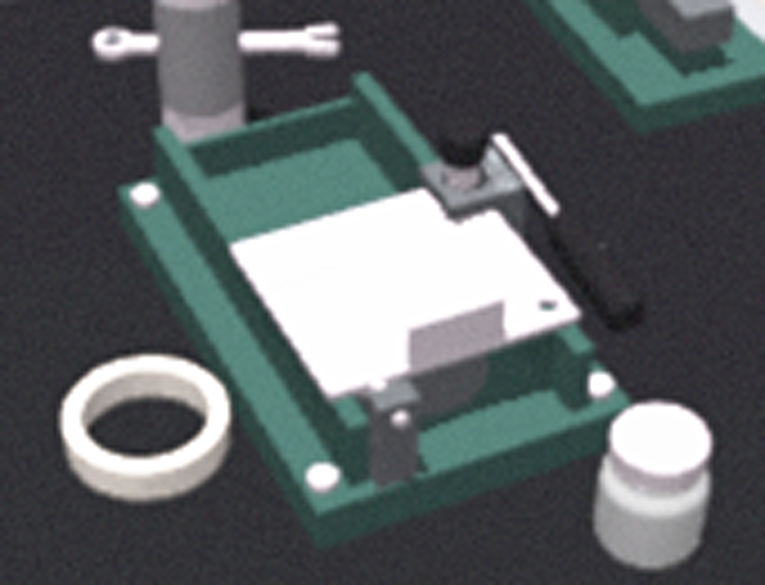

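```bash
python3 - <<'E'
from h import *
f=lambda x,y,s=4,o=(190,160):((x+.5)/s-.5+o[0],(y+.5)/s-.5+o[1])
loc=np.array([[100,160],[100,-160],[-100,-160],[-100,160]])/1e3
pix=[(75,213),(583,93),(660,408),(148,536)]
W=np.array([onz('top',*f(*p),.03)[:2] for p in pix]);print(W)
def fit(L,W):
    a=L-L.mean(0);b=W-W.mean(0)
    th=np.arctan2((a[:,0]*b[:,1]-a[:,1]*b[:,0]).sum(),(a*b).sum())
    Rm=np.array([[np.cos(th),-np.sin(th)],[np.sin(th),np.cos(th)]])
    t=W.mean(0)-Rm@L.mean(0);return th,t,np.linalg.norm((L@Rm.T+t)-W,axis=1)
print(fit(loc,W))
# plate: corners at z .084
pl=[(545,124),(605,384),(370,441)];L2=np.array([[78,-130],[-78,-130],[-78,10]])/1e3
W2=np.array([onz('top',*f(*p),.084)[:2] for p in pl]);print(fit(L2,W2))
t=cv2.imread('pics/top0.png')
k=cv2.cvtColor(t,cv2.COLOR_BGR2GRAY)
m=((k<60)*255).astype(np.uint8);roi=np.zeros_like(m);roi[195:216,264:284]=m[195:216,264:284]
# knob
M=cv2.moments(roi,True);c=(M['m10']/M['m00'],M['m01']/M['m00']);print('knob',c,M['m00'],onz('top',*c,.136))
th,tt,_=fit(np.r_[loc,L2],np.r_[W,W2]);print('all',th,tt,_)
d=(onz('top',*c,.136)[:2]-tt);print('knob local',np.cos(th)*d[0]+np.sin(th)*d[1],-np.sin(th)*d[0]+np.cos(th)*d[1])
s=cv2.imread('pics/side0.png')
sk=lambda x,y:f(x,y,4.5,(240,160))
# side: knob top/ bottom center approx (465,150)
print(tri('top',c,'side',sk(464,152)))
# side corners at z=.03
for p in [(318,517),(630,403),(122,190)]: print(onz('side',*sk(*p),.03))
print([ (lambda r: r)(tt+np.array([[np.cos(th),-np.sin(th)],[np.sin(th),np.cos(th)]])@l) for l in loc])
E
```

```text
[[ 0.63525997  0.27400413]
 [ 0.7110875  -0.03520821]
 [ 0.51772634 -0.08244594]
 [ 0.43966744  0.22695802]]
(np.float64(0.24212129886534617), array([0.57593531, 0.095827  ]), array([0.00128299, 0.00043503, 0.00115602, 0.00085312]))
(np.float64(0.23371371096268242), array([0.57613562, 0.09825006]), array([0.00088489, 0.00031175, 0.00091081]))
knob (272.51724137931035, 207.0344827586207) 29.0 [0.63661677 0.10921245 0.136     ]
all 0.24022450294772535 [0.5757781  0.09688139] [0.00211709 0.0004895  0.0010177  0.00178854 0.00037068 0.00196896
 0.00223714]
knob local 0.0620254834495229 -0.0024978081201546005
(array([0.64032299, 0.11056791, 0.1178878 ]), np.float64(0.0027018224368509864))
[ 0.51716502 -0.08355134  0.03      ]
[ 0.71064685 -0.02993484  0.03      ]
[0.44239557 0.22709634 0.03      ]
[array([0.63483924, 0.27607899]), array([ 0.71097387, -0.03473208]), array([ 0.51671695, -0.08231622]), array([0.44058233, 0.22849485])]
```

```bash
cat >> h.py <<'E'
TH=0.2402;T0=np.array([0.5758,0.0966])
def bed(x,y,z=0):
    c,s=np.cos(TH),np.sin(TH);return np.array([T0[0]+c*x-s*y,T0[1]+s*x+c*y,z])
def tobed(p):
    c,s=np.cos(TH),np.sin(TH);d=np.asarray(p)[:2]-T0;return np.array([c*d[0]+s*d[1],-s*d[0]+c*d[1]])
def goto(p,yaw):
    """TCP target p, tool z (jaw direction) at world yaw (deg, mod 180), tool down."""
    s=robot.sense();Rc=R.from_quat(s['tcp_rot'])
    best=None
    for k in(0,180,-180):
        a=np.radians(yaw+k);z=np.array([np.cos(a),np.sin(a),0]);y=np.array([0,0,-1.]);x=np.cross(y,z)
        rv=(Rc.inv()*R.from_matrix(np.c_[x,y,z])).as_rotvec(degrees=True)
        if best is None or np.linalg.norm(rv)<np.linalg.norm(best):best=rv
    d=Rc.inv().apply(np.asarray(p)-s['ee_pos'])
    print('t',round(s['t'],2),'d',np.round(d,4),'rv',np.round(best,2))
def st():
    s=robot.sense();M=R.from_quat(s['tcp_rot']).as_matrix()
    print('t %.2f'%s['t'],'pos',np.round(s['ee_pos'],4),'F',np.round(s['wrist_force'],1),'M',np.round(s['moment'],2),'w',round(s['width'],4),'\nx',np.round(M[:,0],3),'y',np.round(M[:,1],3),'zyaw',round(np.degrees(np.arctan2(M[1,2],M[0,2])),2),'j',np.round(s['joints'],2),'bed',np.round(tobed(s['ee_pos']),4))
E
python3 - <<'E'
from h import *
st()
print('bed dir',np.degrees(TH))
f=lambda x,y,s=4,o=(190,160):((x+.5)/s-.5+o[0],(y+.5)/s-.5+o[1])
print('hole',tobed(onz('top',*f(521,152),.084)))
p=bed(.066,-.005,.22);print(p)
for y in (90,13.76,13.76+90):goto(p,y)
E
```

```text
t 0.15 pos [ 0.1883 -0.5427  0.2296] F [ 0.4 -0.4  0.2] M [0.03 0.04 0.05] w 0.0941 
x [-0.945 -0.328 -0.   ] y [-0.     0.002 -1.   ] zyaw -70.88 j [-1.39  0.21  1.54  0.    1.39 -0.15] bed [-0.5285 -0.5288]
bed dir 13.762446239042374
hole [ 0.06561232 -0.11211813]
[0.64109465 0.10744474 0.22      ]
t 0.15 d [-0.6408  0.0105 -0.4659] rv [ 0.1  19.12  0.  ]
t 0.15 d [-0.6408  0.0105 -0.4659] rv [ 7.000e-02 -8.464e+01 -8.000e-02]
t 0.15 d [-0.6408  0.0105 -0.4659] rv [ 0.1   5.36 -0.01]
```

Request:
carry_out(deltas=[0.7,-0.641,0.01,-0.466,0,5.4,0,0.7,-0.641,0.01,-0.466,0,5.4,0,0.7,-0.641,0.01,-0.466,0,5.4,0,0.7,-0.641,0.01,-0.466,0,5.4,0,0.7,-0.641,0.01,-0.466,0,5.4,0,0.7,-0.641,0.01,-0.466,0,5.4,0,0.7,-0.641,0.01,-0.466,0,5.4,0,0.7,-0.641,0.01,-0.466,0,5.4,0,0.7,-0.641,0.01,-0.466,0,5.4,0,0.7,-0.641,0.01,-0.466,0,5.4,0,0.7,-0.641,0.01,-0.466,0,5.4,0,0.7,-0.641,0.01,-0.466,0,5.4,0])

```text
t: 1.15
ee_pos: [0.4747, -0.1309, 0.224]
tcp_rot: [0.085, -0.702, 0.702, -0.085]
wrist_force: [0.9, -1.2, 0.3]
width: 0.066
```

```bash
python3 - <<'E'
from h import *
st();goto(bed(.066,-.005,.22),13.76+90)
E
```

```text
t 1.15 pos [ 0.4747 -0.1309  0.224 ] F [ 0.9 -1.2  0.3] M [-0.04 -0.02 -0.08] w 0.066 
x [-0.971 -0.237  0.   ] y [ 0. -0. -1.] zyaw -76.27 j [-0.45  0.04  1.75 -0.    1.36  0.89] bed [-0.1523 -0.197 ]
t 1.15 d [-0.2182  0.004  -0.1921] rv [-0.   -0.03  0.  ]
```

Request:
carry_out(deltas=[0.7,-0.218,0.004,-0.192,0,0,0,0.7,-0.218,0.004,-0.192,0,0,0,0.7,-0.218,0.004,-0.192,0,0,0,0.7,-0.218,0.004,-0.192,0,0,0,0.7,-0.218,0.004,-0.192,0,0,0,0.7,-0.218,0.004,-0.192,0,0,0,0.7,-0.218,0.004,-0.192,0,0,0,0.7,-0.218,0.004,-0.192,0,0,0,0.7,-0.218,0.004,-0.192,0,0,0])

```text
t: 1.9
ee_pos: [0.6403, 0.107, 0.2187]
tcp_rot: [0.086, -0.702, 0.702, -0.085]
wrist_force: [0.1, -0.8, 0.1]
width: 0.0659
```

```bash
python3 - <<'E'
from h import *
st()
cv2.imwrite('pics/w1.png',viewer.read_camera('wrist'))
print(proj('wrist',bed(.066,-.005,.136)),proj('wrist',bed(.066,-.005,.114)))
E
```

```text
t 1.90 pos [0.6403 0.107  0.2187] F [ 0.1 -0.8  0.1] M [-0.02  0.01 -0.01] w 0.0659 
x [-0.971 -0.241  0.002] y [-0.002 -0.    -1.   ] zyaw -76.08 j [ 0.03  0.37  1.36 -0.    1.42  1.36] bed [ 0.0651 -0.0052]
[319.79792201 253.06351612] [319.97715149 244.6014058 ]
```

View pics/w1.png

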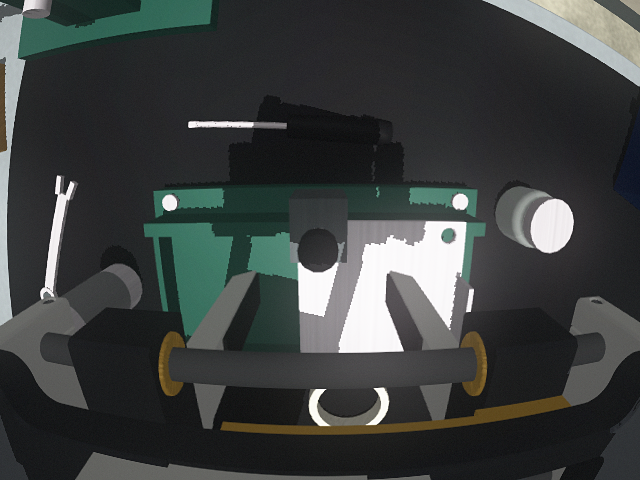

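Request:
carry_out(deltas=[0.6,-0.001,0.03,0,0,0,0,0.6,-0.001,0.06,0,0,0,0,0.6,-0.001,0.08,0,0,0,0,0.6,-0.001,0.088,0,0,0,0,0.6,-0.001,0.088,0,0,0,0,0,-0.001,0.088,0,0,0,0,0,-0.001,0.088,0,0,0,0,0,-0.001,0.088,0,0,0,0,0,-0.001,0.088,0,0,0,0,0,-0.001,0.088,0,0,0,0,0,-0.001,0.088,0,0,0,0,0,-0.001,0.088,0,0,0,0])

```text
t: 2.95
ee_pos: [0.6416, 0.1103, 0.1346]
tcp_rot: [-0.084, 0.705, -0.699, 0.086]
wrist_force: [-2.0, 8.7, 4.1]
width: 0.0271
```

```bash
python3 - <<'E'
from h import *
st()
E
```

```text
t 2.95 pos [0.6416 0.1103 0.1346] F [-2.   8.7  4.1] M [ 1.88  0.43 -0.04] w 0.0271 
x [-0.971 -0.238 -0.004] y [ 0.002  0.008 -1.   ] zyaw -76.22 j [0.03 0.45 1.43 0.01 1.26 1.36] bed [ 0.0671 -0.0023]
```

Request:
carry_out(deltas=[0,0,-0.003,-0.003,0,0,0,0,0,-0.006,-0.003,0,0,0,0,0,-0.008,-0.003,0,0,0,0,0,-0.01,-0.003,0,0,0,0,0,-0.01,-0.003,0,0,0,0,0,-0.01,-0.003,0,0,0])

```text
t: 3.45
ee_pos: [0.6414, 0.1105, 0.1417]
tcp_rot: [-0.084, 0.703, -0.701, 0.086]
wrist_force: [3.7, 4.5, -8.5]
width: 0.0273
```

```bash
python3 - <<'E'
from h import *
st()
cv2.imwrite('pics/w2.png',viewer.read_camera('wrist'))
s=viewer.read_camera('side')
cv2.imwrite('pics/s2.png',cv2.resize(s[140:290,240:410],None,fx=4,fy=4,interpolation=cv2.INTER_CUBIC))
E
```

```text
t 3.45 pos [0.6414 0.1105 0.1417] F [ 3.7  4.5 -8.5] M [ 1.   -0.75 -0.02] w 0.0273 
x [-0.971 -0.238 -0.003] y [ 0.002  0.004 -1.   ] zyaw -76.25 j [0.04 0.44 1.43 0.   1.27 1.37] bed [ 0.067  -0.0021]
```

View pics/w2.png

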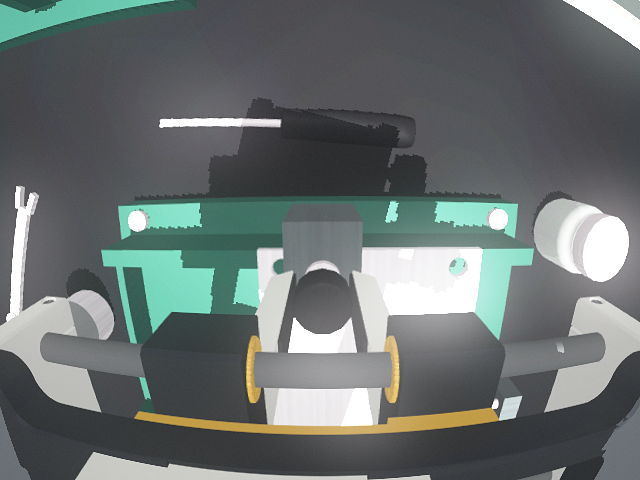

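View pics/s2.png

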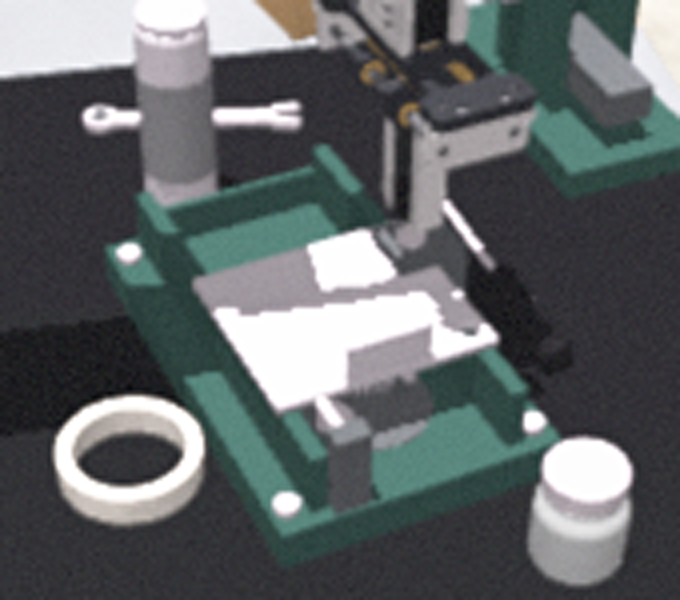

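The cover has kicked open: both pin holes are visible either side of the bracket, at about (284,266) and (457,266). Next I lower the pin onto the plate, let go and rise.

```bash
python3 - <<'E'
from h import *
for p in [(284,266),(457,266)]: print(tobed(onz('wrist',*p,.084)))
E
```

```text
[0.06819776 0.02106379]
[ 0.06768692 -0.08680125]
```

Request:
carry_out(deltas=[0,0,0.003,0,0,0,0,0,0,0.005,0,0,0,0,0,0,0.005,0,0,0,0,0.6,0,0.005,0,0,0,0,0.6,0,0.005,0,0,0,0,0.6,0,0.005,0,0,0,0,0.6,0,0.005,0,0,0,0,0.6,0,-0.02,0,0,0,0,0.6,0,-0.05,0,0,0,0,0.4,0,-0.07,0,0,0,0,0.2,0,-0.07,0,0,0,0,0,0,-0.07,0,0,0,0])

```text
t: 4.55
ee_pos: [0.6415, 0.1081, 0.2134]
tcp_rot: [0.083, -0.702, 0.702, -0.085]
wrist_force: [-0.4, 0.2, -0.7]
width: 0.0402
```

```bash
python3 - <<'E'
from h import *
st()
cv2.imwrite('pics/w3.png',viewer.read_camera('wrist'))
t=viewer.read_camera('top')
cv2.imwrite('pics/t3.png',t)
cv2.imwrite('pics/t3z.png',cv2.resize(t[160:310,190:390],None,fx=4,fy=4,interpolation=cv2.INTER_CUBIC))
E
```

```text
t 4.55 pos [0.6415 0.1081 0.2134] F [-0.4  0.2 -0.7] M [ 0.01  0.06 -0.  ] w 0.0402 
x [-0.972 -0.237 -0.003] y [ 0.003 -0.    -1.   ] zyaw -76.29 j [ 0.03  0.38  1.36 -0.    1.4   1.37] bed [ 0.0666 -0.0045]
```

View pics/w3.png

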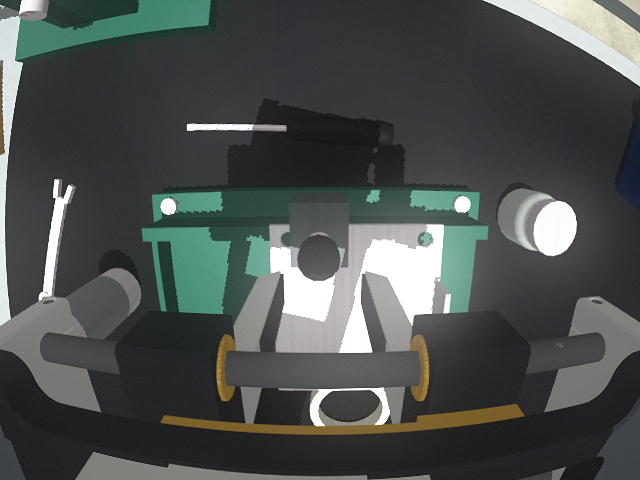

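View pics/t3z.png

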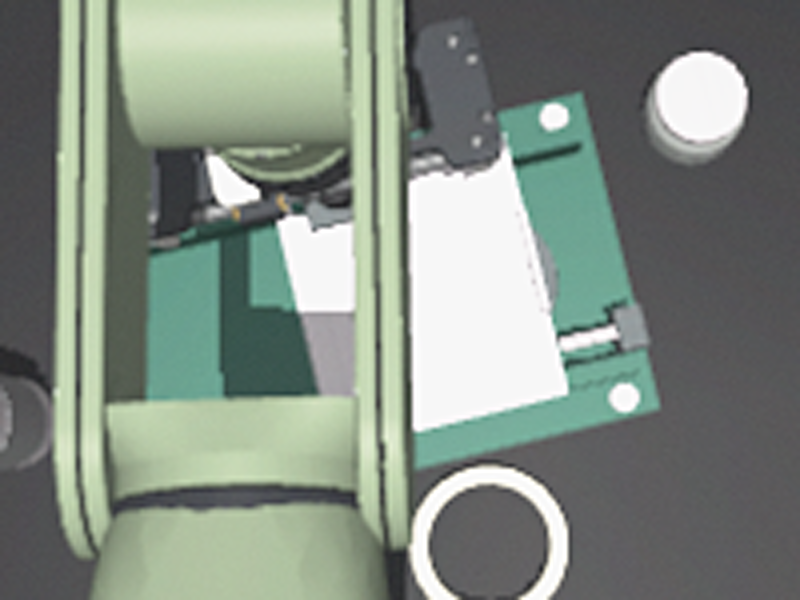

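```bash
sed -i 's/^TH=.*/TH=0.2402;T0=np.array([0.5753,0.0985])/' h.py; python3 - <<'E'
from h import *
goto(bed(.0,-.150,.2134),TH*57.2958+90);goto(bed(.0,-.150,.118),TH*57.2958+90)
E
```

```text
t 4.65 d [ 0.0646 -0.0031  0.1441] rv [ 0.03 -0.05  0.18]
t 4.65 d [0.0643 0.0923 0.1442] rv [ 0.03 -0.05  0.18]
```

Request:
carry_out(deltas=[0,0.064,-0.003,0.144,0,0,0,0,0.064,-0.003,0.144,0,0,0,0,0.064,-0.003,0.144,0,0,0,0,0.064,-0.003,0.144,0,0,0,0,0.064,-0.003,0.144,0,0,0,0,0.064,0.03,0.144,0,0,0,0,0.064,0.06,0.144,0,0,0,0,0.064,0.085,0.144,0,0,0,0,0.064,0.092,0.144,0,0,0,0,0.064,0.092,0.144,0,0,0,0,0.064,0.092,0.144,0,0,0])

```text
t: 5.57
ee_pos: [0.6123, -0.0462, 0.1196]
tcp_rot: [-0.085, 0.702, -0.702, 0.084]
wrist_force: [0.2, -0.7, 0.2]
width: 0.0004
```

```bash
python3 - <<'E'
from h import *
st()
cv2.imwrite('pics/w4.png',viewer.read_camera('wrist'))
s=viewer.read_camera('side')
cv2.imwrite('pics/s4.png',cv2.resize(s[140:290,240:410],None,fx=4,fy=4,interpolation=cv2.INTER_CUBIC))
E
```

```text
t 5.57 pos [ 0.6123 -0.0462  0.1196] F [ 0.2 -0.7  0.2] M [-0.03  0.02  0.02] w 0.0004 
x [-0.971 -0.238  0.001] y [-0.001  0.    -1.   ] zyaw -76.25 j [-0.22  0.4   1.54  0.    1.21  1.11] bed [ 0.0016 -0.1494]
```

View pics/w4.png

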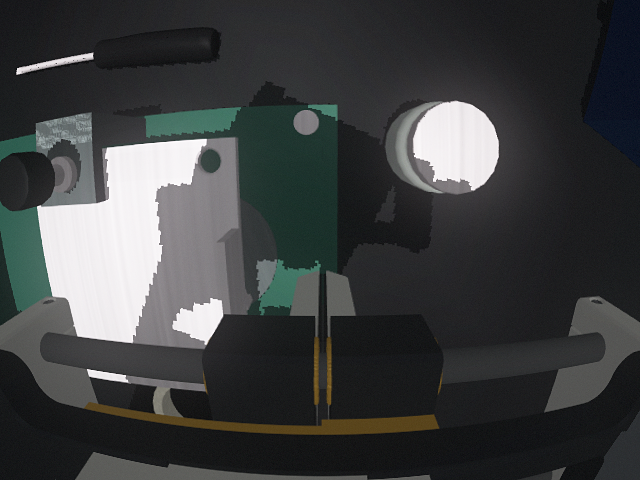

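View pics/s4.png

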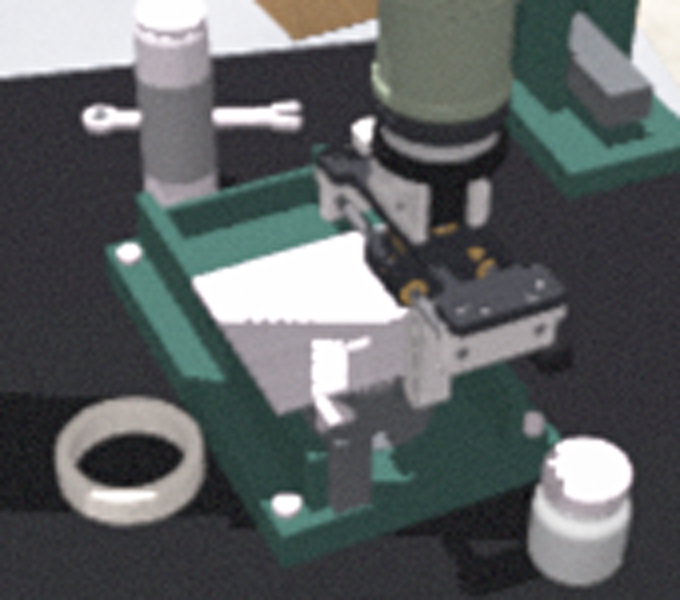

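Request:
carry_out(deltas=[0,0,0.001,-0.012,0,0,0,0,0,0.001,-0.024,0,0,0,0,0,0.001,-0.034,0,0,0,0,0,0.001,-0.044,0,0,0,0,0,0.001,-0.054,0,0,0,0,0,0.001,-0.064,0,0,0,0,0,0.001,-0.074,0,0,0,0,0,0.001,-0.082,0,0,0,0,0,0.001,-0.09,0,0,0,0,0,0.001,-0.097,0,0,0,0,0,0.001,-0.104,0,0,0,0,0,0.001,-0.106,0,0,0])

```text
t: 6.67
ee_pos: [0.5878, 0.0561, 0.1204]
tcp_rot: [0.085, -0.701, 0.703, -0.086]
wrist_force: [0.7, -5.5, 2.2]
width: 0.0003
```

```bash
python3 - <<'E'
from h import *
st()
s=viewer.read_camera('side')
cv2.imwrite('pics/w5.png',viewer.read_camera('wrist'))
cv2.imwrite('pics/s5.png',cv2.resize(s[140:290,240:410],None,fx=4,fy=4,interpolation=cv2.INTER_CUBIC))
E
```

```text
t 6.67 pos [0.5878 0.0561 0.1204] F [ 0.7 -5.5  2.2] M [-1.11 -0.07  0.01] w 0.0003 
x [-0.971 -0.239 -0.001] y [ 0.002 -0.004 -1.   ] zyaw -76.17 j [-0.05  0.35  1.6  -0.    1.19  1.28] bed [ 0.002  -0.0442]
```

View pics/w5.png

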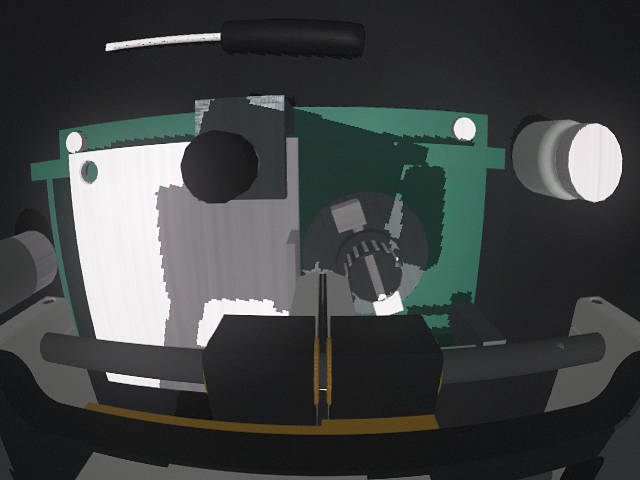

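View pics/s5.png

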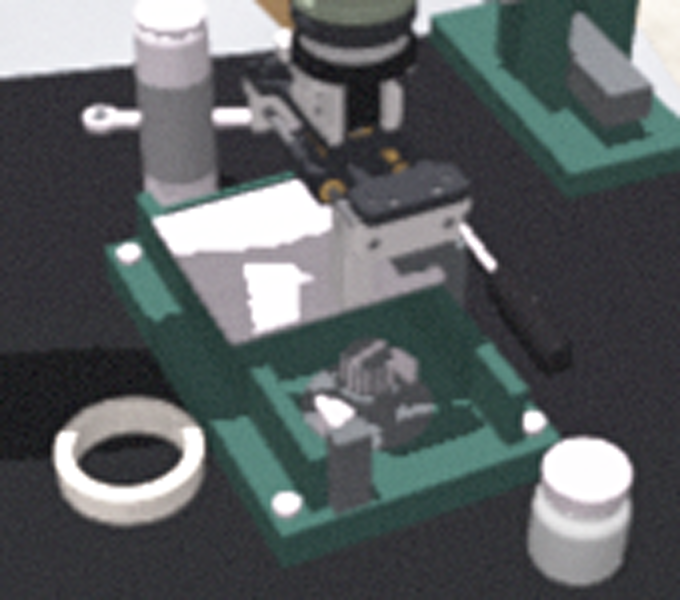

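Request:
carry_out(deltas=[0,0,0,-0.002,0,0,0,0,0,0,-0.004,0,0,0,0,0,0,-0.006,0,0,0,0,0,0,-0.008,0,0,0,0,0,0,-0.009,0,0,0,0,0,0,-0.01,0,0,0,0,0,0,-0.01,0,0,0])

```text
t: 7.35
ee_pos: [0.5855, 0.0658, 0.1201]
tcp_rot: [0.084, -0.702, 0.703, -0.085]
wrist_force: [-0.0, -3.3, 2.7]
width: 0.0003
```

```bash
python3 - <<'E'
from h import *
st()
cv2.imwrite('pics/w6.png',viewer.read_camera('wrist'))
E
```

```text
t 7.35 pos [0.5855 0.0658 0.1201] F [-0.  -3.3  2.7] M [-0.64 -0.03 -0.06] w 0.0003 
x [-0.971 -0.238 -0.001] y [ 0.002 -0.001 -1.   ] zyaw -76.26 j [-0.03  0.35  1.61 -0.    1.19  1.3 ] bed [ 0.0021 -0.0342]
```

View pics/w6.png

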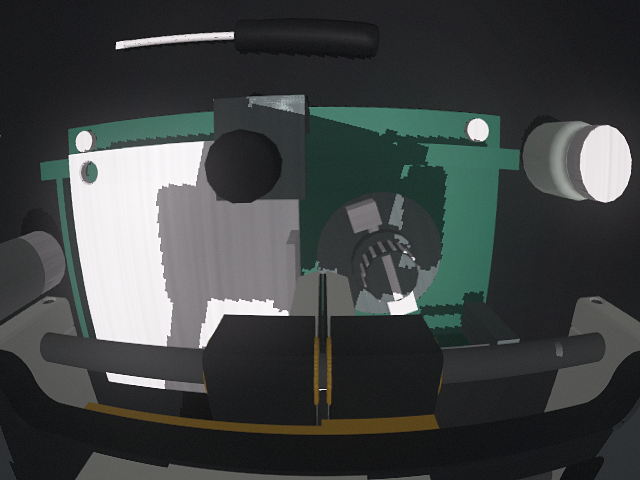

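Request:
carry_out(deltas=[0,0,0,-0.001,0,0,0,0,0,0,-0.002,0,0,0,0,0,0,-0.003,0,0,0,0,0,0,-0.003,0,0,0])

```text
t: 7.73
ee_pos: [0.5842, 0.0696, 0.1189]
tcp_rot: [-0.085, 0.702, -0.702, 0.085]
wrist_force: [1.2, -1.2, 0.7]
width: 0.0006
```

```bash
python3 - <<'E'
from h import *
st()
im=viewer.read_camera('wrist');cv2.imwrite('pics/w7.png',im)
E
```

```text
t 7.73 pos [0.5842 0.0696 0.1189] F [ 1.2 -1.2  0.7] M [-0.14 -0.1  -0.01] w 0.0006 
x [-0.971 -0.238 -0.   ] y [-0.     0.001 -1.   ] zyaw -76.26 j [-0.03  0.35  1.61  0.    1.19  1.3 ] bed [ 0.0018 -0.0302]
```

Request:
carry_out(deltas=[0,0,0,-0.001,0,0,0,0,0,0,-0.002,0,0,0,0,0,0,-0.002,0,0,0])

```text
t: 8.03
ee_pos: [0.584, 0.0697, 0.1189]
tcp_rot: [0.085, -0.701, 0.703, -0.085]
wrist_force: [1.4, -4.2, -0.7]
width: 0.0004
```

```bash
python3 - <<'E'
from h import *
st()
im=viewer.read_camera('wrist');cv2.imwrite('pics/w8.png',im)
a=cv2.imread('pics/w6.png')
cv2.imwrite('pics/cmp.png',np.hstack([cv2.resize(x[80:230,40:340],None,fx=1.3,fy=1.3) for x in(a,im)]))
for z in(.125,.132):print(z,proj('wrist',bed(.067,-.0042,z+.011)),proj('wrist',bed(.067,-.0042,z-.011)))
E
```

```text
t 8.03 pos [0.584  0.0697 0.1189] F [ 1.4 -4.2 -0.7] M [-0.89 -0.28  0.02] w 0.0004 
x [-0.971 -0.237  0.   ] y [ 0.    -0.002 -1.   ] zyaw -76.26 j [-0.03  0.35  1.61 -0.    1.19  1.31] bed [ 0.0016 -0.03  ]
0.125 [252.96857961 163.26427299] [262.17480598 161.21613343]
0.132 [249.41524484 164.06532394] [259.52388019 161.80186589]
```

View pics/cmp.png

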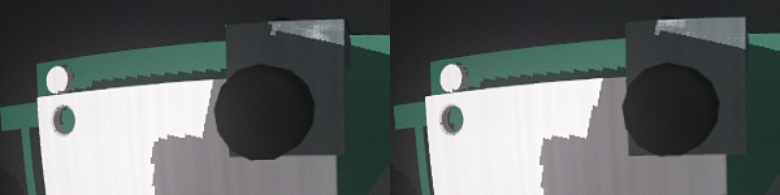

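The knob moved about 4 px towards its pin-down position and shrank about 3%, and the cover now resists. That looks dropped in. I'll back off, rise and check.

Request:
carry_out(deltas=[0,0,0,0.01,0,0,0,0,0,0,0.02,0,0,0,0,0,-0.04,0.03,0,0,0,0.2,0,-0.08,0.045,0,0,0,0.4,0,-0.1,0.045,0,0,0,0.5,0,-0.1,0.045,0,0,0,0.5,0,-0.1,0.045,0,0,0])

```text
t: 8.67
ee_pos: [0.5956, 0.0266, 0.2208]
tcp_rot: [-0.083, 0.702, -0.702, 0.085]
wrist_force: [0.4, 0.4, -0.5]
width: 0.0239
```

```bash
python3 - <<'E'
from h import *
st()
s=viewer.read_camera('side')
im=viewer.read_camera('wrist');cv2.imwrite('pics/w9.png',im)
cv2.imwrite('pics/s9.png',cv2.resize(s[140:290,240:410],None,fx=4,fy=4,interpolation=cv2.INTER_CUBIC))
for z in(.125,.132):print(z,proj('wrist',bed(.067,-.0042,z+.011)),proj('side',bed(.067,-.0042,z+.011)))
for z in (.076,.052): print('cap',proj('wrist',bed(0,-.075,z)))
E
```

```text
t 8.67 pos [0.5956 0.0266 0.2208] F [ 0.4  0.4 -0.5] M [-0.01  0.   -0.02] w 0.0239 
x [-0.972 -0.236 -0.003] y [ 0.003  0.    -1.   ] zyaw -76.33 j [-0.1   0.26  1.5   0.    1.38  1.23] bed [ 0.0026 -0.0747]
0.125 [215.32449431 157.00279602] [342.85459073 187.96142789]
0.132 [212.2325582  157.34126172] [342.94632201 185.81315974]
cap [324.20778322 235.73489174]
cap [324.1070087  229.36770853]
```

View pics/w9.png

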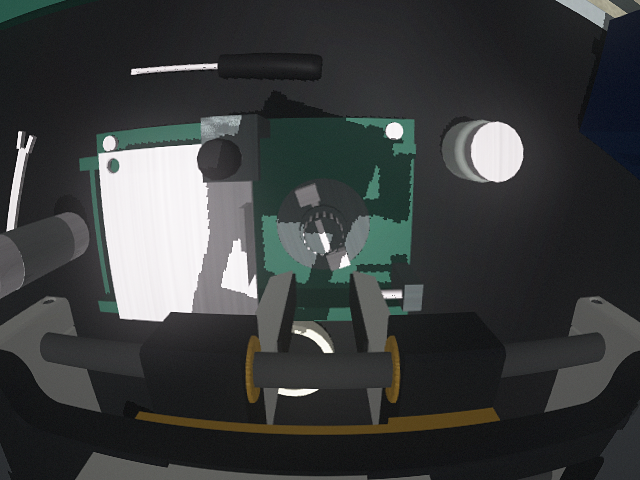

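View pics/s9.png

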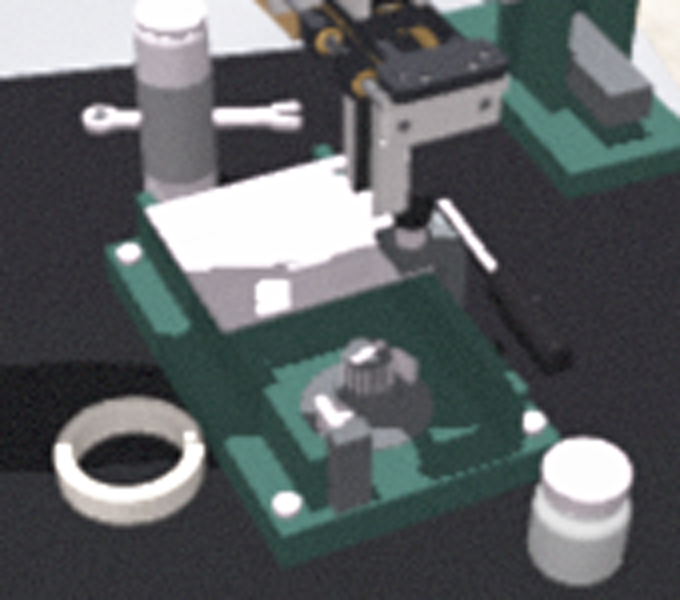

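```bash
python3 - <<'E'
from h import *
m=viewer.camera_model('wrist')
print('hole',tobed(onz('wrist',113,166,.084,m)))
print('bolts',[tobed(onz('wrist',*p,.036,m)) for p in((110,144),(394,131))],'bracket',[tobed(onz('wrist',*p,.098,m)) for p in((202,180),(256,180))])
im=cv2.imread('pics/w9.png')
cv2.imwrite('pics/z9.png',np.hstack([cv2.resize(im[100:210,180:280],None,fx=4,fy=4),cv2.resize(im[170:280,270:370],None,fx=4,fy=4)]))
for z in(.125,.132):
  for r in (-.014,.014):print(z,r,proj('wrist',bed(.067,-.0042+r,z+.011),m))
# claw/slot direction
a=onz('wrist',307,195,.048,m);b=onz('wrist',339,259,.048,m)
print('claws',tobed(a),tobed(b),np.degrees(np.arctan2(*(a-b)[[1,0]])))
E
```

```text
hole [0.06413389 0.10693845]
bolts [array([0.08551671, 0.13955322]), array([ 0.08784366, -0.13810166])] bracket [array([0.04916742, 0.01838802]), array([ 0.04803644, -0.02406742])]
0.125 -0.014 [236.08170288 156.18009961]
0.125 0.014 [195.22752344 157.97316892]
0.132 -0.014 [233.53539317 156.47372104]
0.132 0.014 [191.64505463 158.36221032]
claws [ 0.03003367 -0.05996832] [-0.02856648 -0.08864959] 39.84142671169142
```

View pics/z9.png

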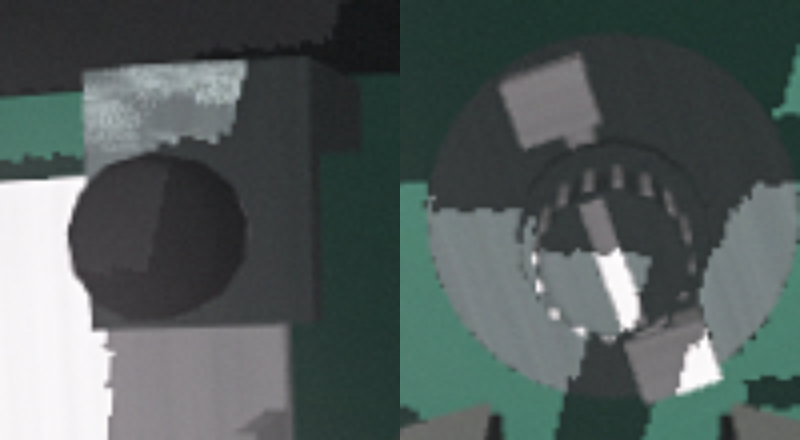

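Request:
carry_out(deltas=[0.55,0.002,0.04,0,0,0,0,0.55,0.002,0.08,0,0,0,0,0.55,0.002,0.11,0,0,0,0,0.55,0.002,0.13,0,0,0,0,0.55,0.002,0.138,0,0,0,0,0.55,0.002,0.138,0,0,0,0,0.55,0.002,0.138,0,0,0,0])

```text
t: 9.35
ee_pos: [0.5921, 0.0269, 0.0804]
tcp_rot: [-0.085, 0.702, -0.702, 0.084]
wrist_force: [0.5, 0.3, 0.3]
width: 0.0519
```

```bash
python3 - <<'E'
from h import *
st()
im=viewer.read_camera('wrist');cv2.imwrite('pics/w10.png',im)
print(proj('wrist',bed(0,-.075,.076)))
E
```

```text
t 9.35 pos [0.5921 0.0269 0.0804] F [0.5 0.3 0.3] M [-0.02  0.02  0.04] w 0.0519 
x [-0.971 -0.237  0.002] y [-0.002  0.    -1.   ] zyaw -76.26 j [-0.1   0.4   1.62  0.    1.12  1.23] bed [-0.0008 -0.0736]
[324.2494678  302.99643345]
```

View pics/w10.png

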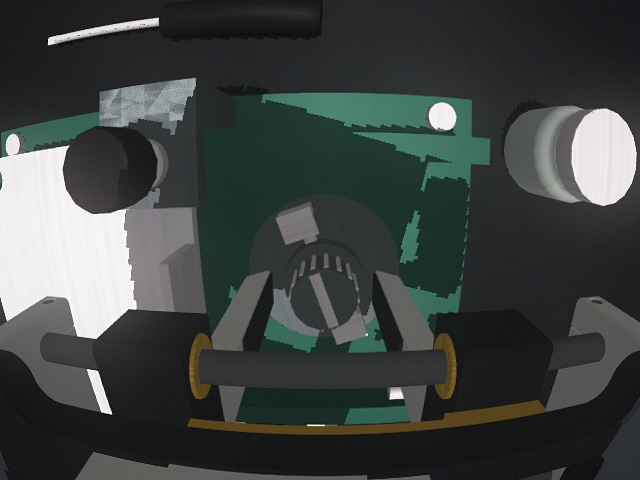

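Request:
carry_out(deltas=[0,0,-0.001,0,0,0,0,0,0,-0.001,0.001,0,0,0,0,0,-0.001,0.001,0,0,0,0,0,-0.001,0.001,0,0,0,0,0,-0.001,0.001,0,0,0,0,0,-0.001,0.001,0,0,0])

```text
t: 9.9
ee_pos: [0.5938, 0.0264, 0.0837]
tcp_rot: [-0.084, 0.702, -0.702, 0.085]
wrist_force: [-1.5, 1.9, 4.8]
width: 0.0312
```

```bash
python3 - <<'E'
from h import *
st()
E
```

```text
t 9.90 pos [0.5938 0.0264 0.0837] F [-1.5  1.9  4.8] M [0.56 0.11 0.01] w 0.0312 
x [-0.971 -0.237 -0.003] y [ 0.002  0.001 -1.   ] zyaw -76.28 j [-0.1   0.4   1.62  0.    1.12  1.23] bed [ 0.0009 -0.0745]
```

Request:
carry_out(deltas=[0,0,0.003,0,0,0,0,0,0,0.006,0,0,0,0,0,0,0.008,0,0,0,0,0,0,0.01,0,0,0,0,0,0,0.011,0,0,0,0,0,0,0.011,0,0,0,0])

```text
t: 10.4
ee_pos: [0.594, 0.0264, 0.074]
tcp_rot: [-0.084, 0.702, -0.702, 0.085]
wrist_force: [-3.5, 3.5, 13.2]
width: 0.031
```

```bash
python3 - <<'E'
from h import *
st()
im=viewer.read_camera('wrist');cv2.imwrite('pics/w11.png',im)
E
```

```text
t 10.40 pos [0.594  0.0264 0.074 ] F [-3.5  3.5 13.2] M [ 0.61  0.74 -0.03] w 0.031 
x [-0.971 -0.237 -0.002] y [ 0.002  0.001 -1.   ] zyaw -76.27 j [-0.1   0.41  1.62  0.    1.1   1.23] bed [ 0.001  -0.0745]
```

View pics/w11.png

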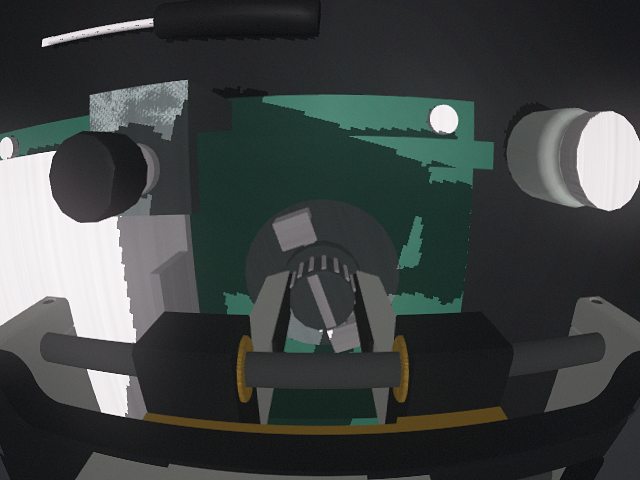

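Request:
carry_out(deltas=[0,0.001,0,-0.001,0,-5,0,0,0.001,0,-0.001,0,-10,0,0,0.001,0,-0.001,0,-15,0,0,0.001,0,-0.001,0,-20,0,0,0.001,0,-0.001,0,-25,0,0,0.001,0,-0.001,0,-30,0,0,0.001,0,-0.001,0,-35,0,0,0.001,0,-0.001,0,-40,0,0,0.001,0,-0.001,0,-45,0,0,0.001,0,-0.001,0,-50,0,0,0.001,0,-0.001,0,-53,0,0,0.001,0,-0.001,0,-53,0])

```text
t: 11.45
ee_pos: [0.5939, 0.0264, 0.0741]
tcp_rot: [0.388, -0.589, 0.591, -0.391]
wrist_force: [-1.9, 2.8, 9.4]
width: 0.0316
```

```bash
python3 - <<'E'
from h import *
st()
im=viewer.read_camera('wrist');cv2.imwrite('pics/w12.png',im)
E
```

```text
t 11.45 pos [0.5939 0.0264 0.0741] F [-1.9  2.8  9.4] M [0.35 0.21 0.03] w 0.0316 
x [-0.393 -0.919 -0.002] y [ 0.005 -0.    -1.   ] zyaw -23.16 j [-0.1   0.41  1.62  0.    1.1   0.3 ] bed [ 0.0009 -0.0744]
```

View pics/w12.png

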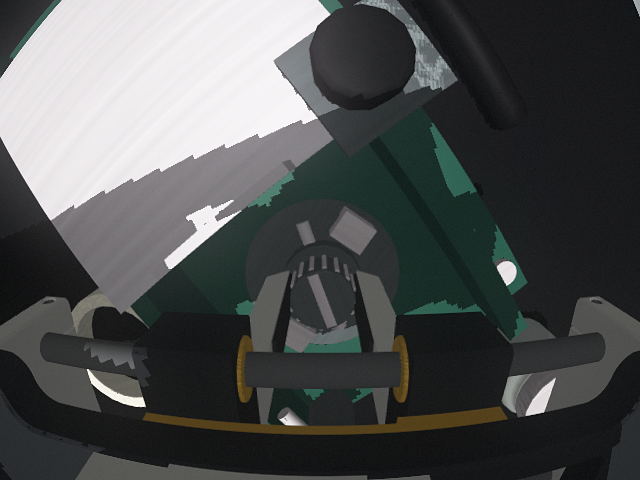

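The cap turned 53° with the gripper: the slot kept its place in the view, and a lug shows at (305,233), clear of the claw at (353,230). Now ease up, let go, and rise.

Request:
carry_out(deltas=[0,0,-0.005,0,0,0,0,0,0,-0.01,0,0,0,0,0,0,-0.016,0,0,0,0,0,0,-0.02,0,0,0,0,0.55,0,-0.021,0,0,0,0,0.55,0,-0.021,0,0,0,0,0.55,0,-0.021,0,0,0,0,0.55,0,-0.03,0,0,0,0,0.55,0,-0.06,0,0,0,0,0.55,0,-0.1,0,0,0,0,0.55,0,-0.14,0,0,0,0,0.55,0,-0.16,0,0,0,0])

```text
t: 12.5
ee_pos: [0.5936, 0.0261, 0.2366]
tcp_rot: [0.387, -0.589, 0.592, -0.391]
wrist_force: [1.2, -0.6, 0.5]
width: 0.0516
```

```bash
python3 - <<'E'
from h import *
st()
im=viewer.read_camera('wrist');cv2.imwrite('pics/w13.png',im)
s=viewer.read_camera('side')
cv2.imwrite('pics/s13.png',cv2.resize(s[140:290,240:410],None,fx=4,fy=4,interpolation=cv2.INTER_CUBIC))
for z in(.076,.088):print(proj('side',bed(0,-.075,z)),((proj('side',bed(0,-.075,z))-[240,140])*4))
goto(bed(-.02,-.2,.26),TH*57.3+90)
E
```

```text
t 12.50 pos [0.5936 0.0261 0.2366] F [ 1.2 -0.6  0.5] M [-0.06 -0.05 -0.02] w 0.0516 
x [-0.395 -0.919 -0.002] y [ 0.007 -0.001 -1.   ] zyaw -23.28 j [-0.1   0.24  1.49 -0.    1.41  0.3 ] bed [ 0.0006 -0.0747]
[331.4396282  227.83281323] [365.75851279 351.3312529 ]
[331.52091547 224.32838015] [366.08366187 337.31352058]
t 12.6 d [ 0.1127 -0.0227  0.0582] rv [-0.46 52.96 -0.42]
```

View pics/w13.png

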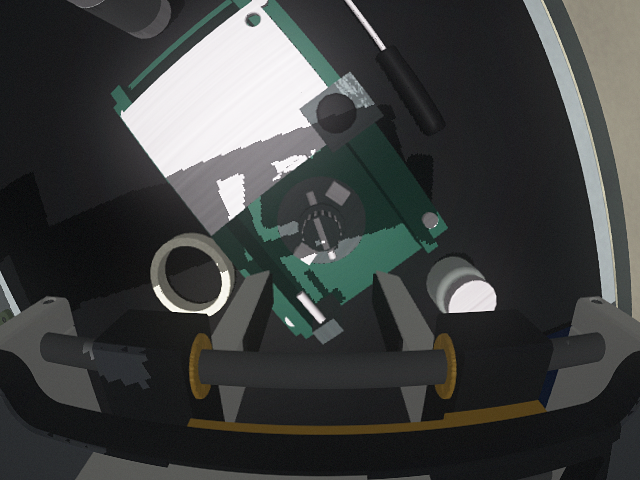

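View pics/s13.png

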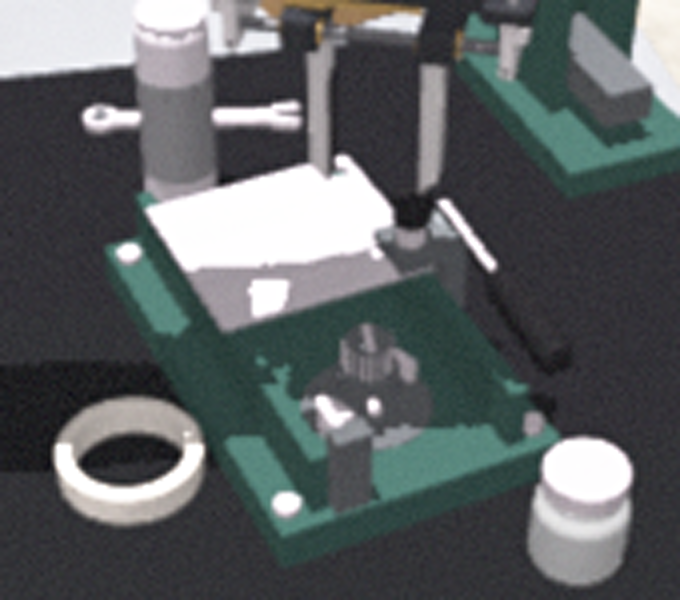

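```bash
python3 - <<'E'
from h import *
a=cv2.imread('pics/side0.png');s=viewer.read_camera('side');t=viewer.read_camera('top');cv2.imwrite('pics/t14.png',t)
for n,im in(('start',a),('now',s)):
    g=cv2.cvtColor(im,cv2.COLOR_BGR2GRAY)[180:204,335:352];print(n);print(g[::1,5:12].mean(1).round().astype(int))
cv2.imwrite('pics/k.png',np.hstack([cv2.resize(x[170:220,325:365],None,fx=8,fy=8,interpolation=cv2.INTER_NEAREST) for x in(a,s)]))
E
```

```text
start
[ 48  49  48  49  50  49  52  53  50  53  52  44  37  31  31  31  43  94
 136 147 146 133 142 152]
now
[ 93  93  91  92  95  97  98  96  83  53  31  29  29  31  30  30  42  93
 137 146 144 128  94  77]
```

View pics/k.png

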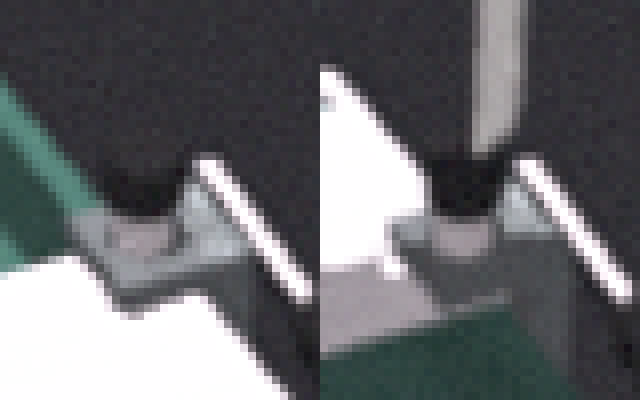

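View pics/t14.png

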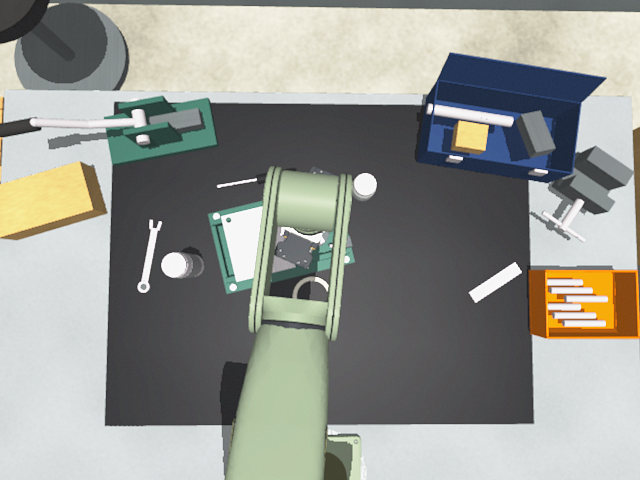

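The lower edge of the knob is in the same pixel rows as at the start, so the pin is fully down. The cover is open and the cap is up. Other things are in their places, and the arm is clear, so I'm handing in.

```bash
python3 - <<'E'
from cell import robot
print(robot.sense()['t'],robot.job_done())
E
```

```text
the job is handed in; nothing more can be done
12.7 None
```

The tooling station is ready for the punch change, and I handed the job in at 12.7 s of the 54 s allowed. I pulled the plunger, pushed the cover open until it locked, then pressed the cap down 9.7 mm, turned it 53° (0.93 rad) counter-clockwise and let it go.

**Last checks:**
- **Plunger pin:** in the side picture, the lower edge of the knob is in the same pixel rows as at the start, so the pin is fully down.
- **Cover:** just before hand-in to the lock, it stopped moving when pushed 2 mm further. The hole positions put it about 0.110 m open.
- **Cap:** the side picture shows it about 12 mm higher than when locked, and its lugs are clear of the claws.
- **Arm and other items:** the gripper is open about 0.16 m above the cap with no force on the wrist. In the last top and side pictures, every other thing I could see looked to be in its starting place. The arm partly hid the tape and driver in the top view.

**Disagreement:** the bed position measured from different features differed by about 2 mm along its length. I shifted my estimate after gripping the knob, which had put about 9 N sideways on the wrist.

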